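# Lock the sample carousel onto its spindle with the snap clip

## Task

Lock the carousel onto its spindle: lay the orange snap clip flat on the bright hub, on the side of the empty wells, with its mouth facing the spindle but not yet on it, and let go. Then take the blue-handled fork tool, set its prongs either side of the clip's lug and push the clip sideways with the tool alone, no fingers on the clip, until it snaps fully home in the spindle's groove. Lay the tool back down on the bench; leave the bottles, the beaker and the loose vial where they stand.

Things in the scene. Friction and masses are not known exactly. Their poses are not given: they have to be found in the camera images.
- clip: Orange plastic C-shaped snap clip, 46 mm wide, 10 mm thick (back wall 14 mm), 50 g. Origin: centre of its bore, on its underside; z up as it lies flat; +x points out of its open mouth, where the two arm tips end 14 mm from the origin with a 23 mm gap. Pushed onto the spindle its springy arms open 3 mm each and snap shut; home, the origin is within 1 mm of the spindle's axis and the bridge stops it.
- clip_lug (a point): Middle of the clip's finger lug, where it is grasped across its y sides: 40 mm behind the bore centre (at clip x = -40 mm) and 9 mm above the clip's underside. The lug is 14 mm wide (y), 18 mm high and reaches from clip x = -25 to -53 mm. Axes as the clip's.
- clip_back (a point): Middle of the flat back of the clip's bridge (clip x = -25 mm, 7 mm above its underside), 46 mm wide and 14 mm high: the fork's prongs bear on it either side of the lug. Pushing the clip on, the arm tips meet the groove when the bore centre is 19 mm from the axis; it takes up to about 12 N, then bottoms hard.
- fork_tool: Fork tool, 172 mm long, 160 g, lying on its flat underside, z up. Origin: on the underside, below the grip point, where it balances. +x points to the fork: blue handle from x = -64 to +26 mm, 24 mm wide (y) with flat sides at the grip, 26 mm high; steel shank 11 mm high, 14 mm wide to x = 64 mm; then the fork, 9 mm thick, to x = 108 mm. Grip firmly, about 50 N: it has to push 12 N.
- fork_end (a point): Midway between the ends of the fork's two prongs (tool x = 108 mm), at mid thickness, 4.5 mm above the tool's underside. The slot between the prongs is open above, below and in front, 22 mm wide and 32 mm deep; 43 mm over the outsides. Axes as the fork tool's.
- spindle (a point): On the axis of the sampler's upright steel spindle, at the height of the carousel's bright flat hub face (92 mm above the bench), on which the clip is laid. The groove, 28 mm in diameter, runs from here up to 13 mm above; over it a 36 mm head ends 27 mm above this point; a clip lowered with its bore centre 28 mm or more from the axis clears the head. The base, 206 x 200 x 30 mm, is fixed. z up.
- empty_well (a point): Centre of the middle one of three empty wells, at hub face height, 76 mm from the axis. The carousel is a dark drum 192 mm across, its top 16 mm below the hub face; it turns stiffly (0.4 N m). The hub is 116 mm across. Eight wells, 31 mm wide, 45 degrees apart; the five on the other side hold capped vials that end 2 mm or more below the hub face.
- wash_bottle: White squeeze bottle with red cap and swan neck, 188 mm high, origin under its foot. A bystander: leave it alone.
- beaker: Clear beaker, 56 mm wide, 68 mm high, origin at the centre of its underside. A bystander.
- spare_vial: Small vial with white cap, 28 mm wide, 46 mm high, origin at the centre of its underside. A bystander.
- sanitiser_bottle: White bottle, 60 x 84 mm, 212 mm high, origin at the centre of its underside. A bystander.

How it is judged (in metres and radians):
On the way, in this order (a step that is already met when the one before it is completed fails the run):
1. The clip lies flat on the hub face, let go, its mouth facing the spindle and not yet pushed onto it (z of clip in the frame of spindle between -0.004 and 0.004 m and angle between clip's own z axis and vertical below 0.12 rad and x of spindle in the frame of clip between 0.015 and 0.055 m and y of spindle in the frame of clip between -0.015 and 0.015 m and contact force between the fingers and clip below 0.1 N), for 0.2 s.
2. The fork tool pushes the clip over the groove (contact force between fork_tool and clip above 1 N and horizontal distance between clip and spindle between 0.004 and 0.017 m).
At the end, for the whole second after the job is handed in: The clip sits snapped in the spindle's groove, its bore centre within 3 mm of the spindle's axis, flat (within 7 degrees) on the hub face (within 4 mm in height), and the fork tool lies released and at rest on the bench (its origin below 20 mm, its prong ends below 25 mm) (horizontal distance between clip and spindle below 0.003 m and z of clip in the frame of spindle between -0.003 and 0.004 m and angle between clip's own z axis and vertical below 0.12 rad and linear speed of each of clip, fork_tool below 0.02 m/s and height (world z) of fork_tool below 0.02 m and height (world z) of fork_end below 0.025 m); the robot touches nothing.
It fails at once if the gripper touches the clip (over 1 N) while it is on the groove (within 16 mm of the axis) (contact force between the fingers and clip above 1 N and horizontal distance between clip and spindle below 0.016 m).
It fails at once if a bystander is shifted by more than 30 mm (distance of any of wash_bottle, beaker, spare_vial, sanitiser_bottle from where it was at the start of the episode above 0.03 m).
It also fails if it takes over 67 s, if anything falls off the work surface, if the arm or the gripper's body presses on something with over 40 N, if the wrist force passes 120 N, or if a joint passes its speed limit or range.

## Robot

A 6-joint arm with a two-finger parallel gripper is mounted at the origin on a cart in front of the work surface, level with it; the furniture and walls round the work are solid. World frame = base frame: x ahead of the robot, y to its left, z up, the work surface at z = 0. Lengths are in m, angles in degrees, forces in N, time in s.
With the tool pointing down it reaches from about 0.4 to 0.825 m from the base axis. Payload 7 kg.
Tool frame: the origin (TCP) lies on the centre line of the jaws, within the pads' length; the fingertips stand 8 mm ahead of it and the grasp point (between the pads) lies 11 mm behind it; z points along the fingers, y is the line along which they close (so a half turn about z gives the same grasp; the last joint's range is limited). The gripper opens to 88 mm and grips with 3 to 60 N. Pads are 19 mm wide; open, the fingers measure 130 mm over their backs; the gripper's body (78 mm by 193 mm) begins 47 mm behind the grasp point.
Start: joints at [82.684, 20.546, 0.682, 0, -70.136, -16.507], TCP at [0.273, 0.617, 0.235] pointing down, gripper open.
Joint ranges: [-176.03, 176.03], [-82.01, 121.73], [-58.28, 71.71], [-173.87, 95.51], [-174.79, -0.11], [-173.66, 173.66]. Speed limits (degrees/s): [136.94, 136.94, 172.46, 180, 180, 180].

## Interface

Orientations are given as [roll, pitch, yaw] about the fixed x, y, z axes, in that order (R = Rz(yaw) Ry(pitch) Rx(roll)).
In Python, from plant import telemetry, viewer, close_job, models gives the robot as it stands.
- The arm moves only by the shell command python3 -m handwheel 'ROWS' [FORCE]. ROWS is JSON, a list of rows, each an object with "grip": the closure, from -1 (fully open) to 1 (shut); "travel": the shift along the tool's x, y, z as a fraction of full scale, a list of three; "spin": the turn about the tool's z as a fraction of full scale. A call has 1 to 8 rows; each row shifts and turns the commanded pose from where the row before left it, along the tool's axes as they then stand; what a row does not reach is not made up. Full scale, the value 1, is 0.025 m for a shift and 5 degrees for a turn. A row lasts 1/8 s, in which the tool goes at most 62.5 mm and 10.7 degrees, less where a joint would pass 70% of its speed; a pose out of reach is approached as far as the arm can. A call with a number of a shift or a turn outside -1 to 1 is refused whole. A call with a gripper value outside its range is refused whole. The fingers move at their own pace and stop on an object; FORCE is the grip in N (left out, the last holds). Time passes only in rows, so rows that do not move let the fingers close. It gives the time, the measured TCP pose, the force, the opening and the grip force at its end, in the units of the state.
- telemetry.get_state(): the state, without advancing time (a new reading comes with each control period).
- viewer.capture(name): name is "scene" or "top" or "wrist"; returns the picture (384x512x3 uint8, red, green, blue); there is no depth.
- viewer.calibration(name): a dict with "fx", "fy", "cx", "cy" (pixels), "k1" (the pictures are not rectified: a ray, as slopes to the right and down, at radius r is drawn at 1 + k1 r^2 times it, then the intrinsics apply), "T" (4x4, takes a point from camera to world coordinates); the wrist camera has in their place "T_tool_cam" (4x4, takes a point from camera to tool coordinates, whose origin is the TCP and whose axes are the flange's). Camera axes: x right, y down, z forward; pixel columns grow to the right and rows downward; lengths in m; the calibration is good to about 2 mm. A picture is of the moment at which its call begins: read the wrist's pose just before it. calibration takes no time and is no camera call.
- close_job(): hands the job in; it is judged then, once.
Trained networks look in the newest picture that a camera, given by its name, has taken for a name from the list of things; names that differ only in an ending like _2 or _b are one class to them, and where a whole thing is asked for, a point or a joint stands for the part that bears it (a point fixed in the world has none). Each returns a list of dicts, best first, with "p" (0 to 1); they miss things now and then, are a little off and sometimes report something else, mostly with a low value. They report only what shows in the picture. A call takes as long as a camera call.
- models.find_in(camera, thing): "position" ([column, row] in pixels, amid what is visible of it).
The state is a dict: "time_s": time; "joints": joint angles; "qd": joint speeds; "joint_torque": joint torques, N m; "tcp_pos": TCP position; "eef_rot": TCP orientation; "contact_force": force on the tool from outside, world axes, zero at the start; "moment": the same for the moment, N m; "gripper_width": finger opening in m; "gripper_force": force on a finger pad.
Only numpy, scipy, OpenCV 4.12 (cv2) and the standard library are available. Lean on these libraries where they do the work, as an engineer would, in place of code of your own. Each camera call takes 0.05 s, during which the arm holds its last target. There are 200 camera calls.

## Working session

There is one attempt and no reset: what is moved stays moved. The work goes in short steps, Python scripts to look and compute and a shell command to move; the robot and the scene stay as the last step left them, time stands still between calls to the robot, and variables do not carry over. Pictures are saved under pics/ and viewed, at most 10 in all, crops included, and the job is handed in when it is done.

```bash
mkdir -p pics
cat > h.py <<'E'
import numpy as np, cv2
from scipy.spatial.transform import Rotation as R
from plant import telemetry, viewer, close_job, models
def tool():
    s=telemetry.get_state(); T=np.eye(4)
    r=s['eef_rot']; T[:3,:3]=R.from_euler('xyz',r,degrees=True).as_matrix(); T[:3,3]=s['tcp_pos']; return T
def camT(n,Tt=None):
    c=viewer.calibration(n)
    return c,(np.array(c['T']) if n!='wrist' else Tt@np.array(c['T_tool_cam']))
def K(c): return np.array([[c['fx'],0,c['cx']],[0,c['fy'],c['cy']],[0,0,1.]]),np.array([c['k1'],0,0,0,0.])
def p2w(n,px,z,Tt=None):
    c,T=camT(n,Tt); k,d=K(c)
    u=cv2.undistortPoints(np.array(px,float).reshape(-1,1,2),k,d)[:,0]
    v=np.c_[u,np.ones(len(u))]@T[:3,:3].T
    return T[:3,3]+v*((z-T[2,3])/v[:,2])[:,None]
def w2p(n,P,Tt=None):
    c,T=camT(n,Tt); k,d=K(c); Ti=np.linalg.inv(T)
    return cv2.projectPoints(np.array(P,float).reshape(-1,3),cv2.Rodrigues(Ti[:3,:3])[0],Ti[:3,3],k,d)[0][:,0]
def snap(n,f):
    Tt=tool(); im=viewer.capture(n); cv2.imwrite('pics/'+f,im[:,:,::-1]); np.save('pics/'+f+'.npy',Tt); return im,Tt
E
python3 - <<'E'
from h import *
print(telemetry.get_state())
a,_=snap('scene','s1.png'); b,_=snap('top','t1.png')
print(viewer.calibration('top'))
print(viewer.calibration('wrist'))
H=dict(clip=.005,clip_lug=.009,clip_back=.007,fork_tool=.013,fork_end=.0045,spindle=.092,empty_well=.092,wash_bottle=.09,beaker=.03,spare_vial=.03,sanitiser_bottle=.1)
for t,z in H.items():
    r=models.find_in('top',t)
    for q in r[:2]: print(t,round(q['p'],2),np.round(q['position']),p2w('top',q['position'],z)[0].round(3))
E
```

```text
{'time_s': 0.0, 'joints': array([ 8.26840259e+01,  2.05885826e+01,  6.33235893e-01, -2.09515829e-02,
       -7.01355554e+01, -1.65065376e+01]), 'qd': array([-0.09906131,  0.034161  ,  0.00033112,  0.0061925 ,  0.02082413,
        0.0480058 ]), 'joint_torque': array([-1.30442904e-04, -5.82711482e+01,  2.93071997e+01,  6.99741215e+00,
        7.00251694e-03, -1.57603299e-04]), 'tcp_pos': array([0.27246506, 0.61703694, 0.23364817]), 'eef_rot': array([ 1.79907248e+02, -6.94586080e-03, -2.38296409e+01]), 'contact_force': array([-0.57064275,  0.73987796, -0.30622199]), 'moment': array([-0.02465121, -0.00696652, -0.0066588 ]), 'gripper_force': 0.0, 'gripper_width': 0.08775081078429241}
{'fx': 438.2925814873656, 'fy': 438.2925814873656, 'cx': 250.73948209585492, 'cy': 183.0453072102324, 'k1': -0.1389203612145365, 'T': array([[ 2.09329869e-03, -9.90667518e-01,  1.36284581e-01,
         3.32192295e-01],
       [-9.99832907e-01,  4.01480926e-04,  1.82756039e-02,
         6.39450301e-02],
       [-1.81597628e-02, -1.36300065e-01, -9.90501143e-01,
         1.88107332e+00],
       [ 0.00000000e+00
[... 381 characters left out ...]
       [ 3.90512336e-04, -2.48234881e-01,  9.68699794e-01,
        -1.50227007e-01],
       [ 0.00000000e+00,  0.00000000e+00,  0.00000000e+00,
         1.00000000e+00]])}
clip 0.58 [226. 212.] [0.466 0.203 0.005]
clip 0.18 [331. 142.] [ 0.773 -0.253  0.005]
clip_lug 0.58 [220. 214.] [0.454 0.231 0.009]
clip_back 0.42 [226. 212.] [0.464 0.204 0.007]
fork_tool 0.76 [332. 214.] [ 0.455 -0.251  0.013]
fork_end 0.49 [334. 214.] [ 0.457 -0.258  0.004]
spindle 0.9 [280. 174.] [ 0.615 -0.026  0.092]
empty_well 0.91 [277. 178.] [ 0.601 -0.011  0.092]
wash_bottle 0.8 [333. 142.] [ 0.751 -0.247  0.09 ]
beaker 0.76 [335. 158.] [ 0.696 -0.263  0.03 ]
sanitiser_bottle 0.64 [143. 218.] [0.433 0.541 0.1  ]
```

View pics/t1.png

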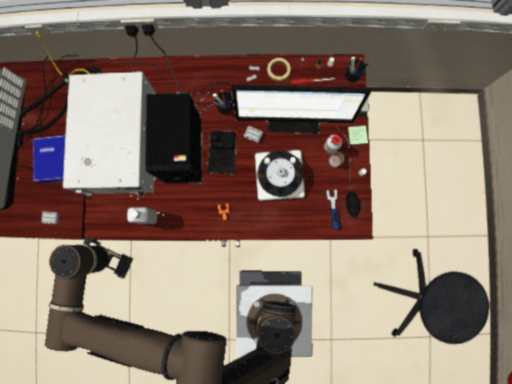

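View pics/s1.png

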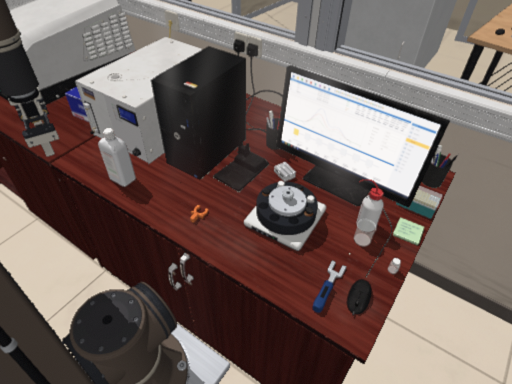

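The top view shows the clip near (223,212), the fork tool near (335,212) with its prongs up (+x), and the carousel near (280,174). The wash bottle and beaker are near (333,150) and the spare vial near (362,172). Next I'll move to a high point for a wrist look.

```bash
python3 -m handwheel '[{"grip":-1,"travel":[0,0,-1],"spin":0},{"grip":-1,"travel":[0,0,-1],"spin":0},{"grip":-1,"travel":[1,0.9,-0.1],"spin":0},{"grip":-1,"travel":[1,0.9,-0.1],"spin":0},{"grip":-1,"travel":[1,0.9,-0.1],"spin":0},{"grip":-1,"travel":[1,0.9,-0.1],"spin":0},{"grip":-1,"travel":[1,0.9,-0.1],"spin":0},{"grip":-1,"travel":[1,0.9,-0.1],"spin":0}]' 
python3 -m handwheel '[{"grip":-1,"travel":[1,0.9,-0.1],"spin":0},{"grip":-1,"travel":[1,0.9,-0.1],"spin":0},{"grip":-1,"travel":[1,0.9,-0.1],"spin":0},{"grip":-1,"travel":[1,0.9,0],"spin":0},{"grip":-1,"travel":[1,0.9,0],"spin":0},{"grip":-1,"travel":[1,0.9,0],"spin":0},{"grip":-1,"travel":[1,0.9,0],"spin":0},{"grip":-1,"travel":[1,0.9,0],"spin":0}]'
python3 -m handwheel '[{"grip":-1,"travel":[1,0.9,0],"spin":0},{"grip":-1,"travel":[0.5,0.4,0],"spin":0},{"grip":-1,"travel":[0,0,0],"spin":0},{"grip":-1,"travel":[0,0,0],"spin":0}]'
python3 - <<'E'
from h import *
a,Tt=snap('wrist','w1.png'); print(Tt.round(3)); print(telemetry.get_state()['joints'].round(1))
H=dict(clip=.005,clip_lug=.009,clip_back=.007,fork_tool=.013,fork_end=.0045,spindle=.119,empty_well=.092)
for t,z in H.items():
    for q in models.find_in('wrist',t)[:3]: print(t,round(q['p'],2),np.round(q['position']),p2w('wrist',q['position'],z,Tt)[0].round(3))
E
```

```text
time_s: 1.65
tcp_pos: [0.3559, 0.4318, 0.2998]
eef_rot: [-180.0, 0.0, -23.8]
contact_force: [-0.2, -0.2, -0.1]
gripper_width: 0.0877
gripper_force: 0.0
time_s: 2.65
tcp_pos: [0.4658, 0.1863, 0.3073]
eef_rot: [-180.0, -0.0, -23.8]
contact_force: [-0.1, 0.2, -0.9]
gripper_width: 0.0879
gripper_force: 0.0
time_s: 3.15
tcp_pos: [0.4866, 0.1434, 0.307]
eef_rot: [-180.0, 0.0, -23.8]
contact_force: [0.0, 0.0, -0.4]
gripper_width: 0.088
gripper_force: 0.0
[[ 0.915 -0.404 -0.     0.487]
 [-0.404 -0.915  0.     0.143]
 [-0.    -0.    -1.     0.307]
 [ 0.     0.     0.     1.   ]]
[ 38.7   2.2 -13.2  -0.  -74.6  27.6]
clip 0.89 [222. 195.] [0.463 0.211 0.005]
clip_lug 0.61 [218. 198.] [0.463 0.217 0.009]
clip_back 0.86 [222. 195.] [0.463 0.21  0.007]
spindle 0.63 [337.  41.] [0.579 0.019 0.119]
empty_well 0.93 [343.  38.] [0.581 0.005 0.092]
```

View pics/w1.png

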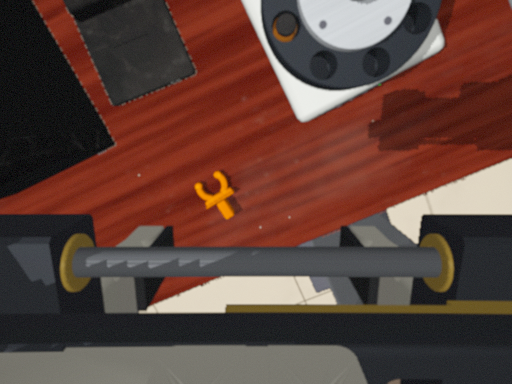

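The wrist view shows the clip with its bridge near (215,199), its lug end at (231,216) and its mouth up-left. The empty wells are at (323,66), (375,62) and (417,18). I'll shift so the carousel and spindle are in view, and so I can place the clip precisely.

```bash
python3 -m handwheel '[{"grip":-1,"travel":[1,0.8,0],"spin":0},{"grip":-1,"travel":[1,0.8,0],"spin":0},{"grip":-1,"travel":[1,0.8,0],"spin":0},{"grip":-1,"travel":[1,0.6,0],"spin":0},{"grip":-1,"travel":[0,0,0],"spin":0},{"grip":-1,"travel":[0,0,0],"spin":0}]' >/dev/null
python3 - <<'E'
from h import *
a,Tt=snap('wrist','w2.png'); print(Tt[:3,3].round(4))
for t,z in dict(spindle=.119,empty_well=.092).items():
    for q in models.find_in('wrist',t)[:3]: print(t,round(q['p'],2),np.round(q['position']),p2w('wrist',q['position'],z,Tt)[0].round(3))
# clip pose from w1
T1=np.load('pics/w1.png.npy'); im=cv2.imread('pics/w1.png'); h=cv2.cvtColor(im,cv2.COLOR_BGR2HSV)
m=cv2.inRange(h,(8,180,150),(22,255,255)); m[:150]=0;m[240:]=0;m[:,:170]=0;m[:,270:]=0
ys,xs=np.nonzero(m); W=p2w('wrist',np.c_[xs,ys],.012,T1)[:,:2]
def score(p):
    c,s=np.cos(p[2]),np.sin(p[2]); L=(W-p[:2])@np.array([[c,-s],[s,c]])
    return L
# model raster: lug, bridge, arms -> nearest-pixel coverage via IoU on 1mm grid
g=np.stack(np.meshgrid(np.arange(-70,40),np.arange(-45,46),indexing='ij'),-1).reshape(-1,2)/1000.
x,y=g.T; r=np.hypot(x,y)
mod=((x>-.053)&(x<-.025)&(abs(y)<.007))|((x>-.025)&(x<-.014)&(abs(y)<.023))|((r>.014)&(r<.023)&(x<.014)&~((x>0)&(abs(y)<.0115)))
def f(p):
    c,s=np.cos(p[2]),np.sin(p[2]); P=g@np.array([[c,s],[-s,c]])+p[:2]
    q=w2p('wrist',np.c_[P,np.full(len(P),.012)],T1).round().astype(int)
    ins=m[q[:,1].clip(0,383),q[:,0].clip(0,511)]>0
    return -(ins&mod).sum()/(ins|mod).sum()
best=min(((f((a,b,t)),a,b,t) for a in np.arange(.46,.51,.004) for b in np.arange(.19,.24,.004) for t in np.radians(np.arange(-30,50,6))))
from scipy.optimize import minimize
o=minimize(f,best[1:],method='Nelder-Mead',options=dict(initial_simplex=np.array(best[1:])+np.array([[0,0,0],[.004,0,0],[0,.004,0],[0,0,.1]])))
print(len(xs),best,o.x.round(4),np.degrees(o.x[2]),o.fun)
E
```

```text
[0.5478 0.0342 0.3069]
spindle 0.85 [272.  88.] [ 0.626 -0.016  0.119]
spindle 0.69 [474. 128.] [ 0.504 -0.19   0.119]
empty_well 0.96 [267.  75.] [ 0.641 -0.017  0.092]
803 (np.float64(-0.7618503712164477), np.float64(0.48400000000000004), np.float64(0.21800000000000003), np.float64(0.10471975511965978)) [0.4828 0.2184 0.0979] 5.6069093444524 -0.7807424593967517
```

View pics/w2.png

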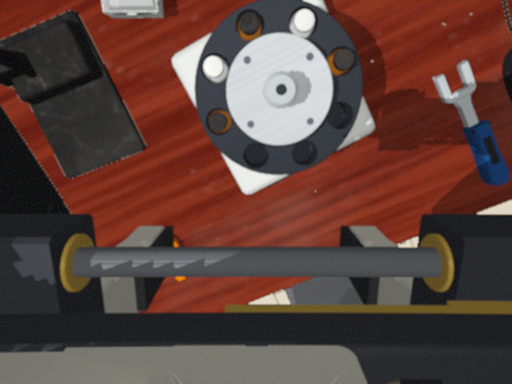

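The wrist view shows the spindle head at about (281,89), with the hub centred at about (280,89). The empty wells are at (256,153), (304,153) and (341,115), the middle one being (304,153). The fork tool runs from its prong tips at (438,79) and (470,66) to its handle end at (495,180).

Run:
```python
from h import *
Tt=np.load('pics/w2.png.npy')
im=cv2.imread('pics/w2.png'); h=cv2.cvtColor(im,cv2.COLOR_BGR2HSV)
m=((h[...,1]<40)&(h[...,2]>110)).astype(np.uint8); m[:25]=0;m[150:]=0;m[:,:224]=0;m[:,337:]=0
m=cv2.morphologyEx(m,cv2.MORPH_OPEN,np.ones((5,5)))
c=max(cv2.findContours(m,0,1)[0],key=cv2.contourArea); hull=cv2.convexHull(c)
W=p2w('wrist',hull[:,0],.092,Tt)[:,:2]
ce,r=cv2.minEnclosingCircle(W.astype(np.float32)*1000); print('hub',ce,r)
print('head',p2w('wrist',[[281,89]],.119,Tt).round(4), 'hub c',p2w('wrist',[[279.5,89]],.092,Tt).round(4))
w=p2w('wrist',[[256,153],[304,153],[341,115]],.085,Tt)[:,:2]
for s in w: d=np.array(ce)/1000-s; print(s.round(3),np.hypot(*d),np.degrees(np.arctan2(d[1],d[0])))
b=cv2.inRange(h,(100,120,40),(125,255,255)); b[:,:440]=0; b[:100]=0;b[200:]=0
ys,xs=np.nonzero(b); B=p2w('wrist',np.c_[xs,ys],.024,Tt)[:,:2].astype(np.float32)
print('blue',len(xs),cv2.minAreaRect(B*1000))
e=p2w('wrist',[[438,79],[470,66],[454,100]],.009,Tt); print(e.round(4),(e[0]+e[1])/2)
```

```text
hub (625.5230712890625, -28.216419219970703) 65.6677017211914
head [[ 0.6211 -0.0233  0.119 ]] hub c [[ 0.6227 -0.0244  0.092 ]]
[0.569 0.027] 0.07944145895514958 -44.46264526247849
[ 0.546 -0.024] 0.07950121488881816 -3.2230363895261704
[ 0.569 -0.078] 0.07512550924689584 41.23715421271345
blue 1405 ((434.49310302734375, -252.0669403076172), (95.85008239746094, 33.61979293823242), 6.028228282928467)
[[ 0.552  -0.227   0.009 ]
 [ 0.5505 -0.2685  0.009 ]
 [ 0.5176 -0.2391  0.009 ]] [ 0.55124397 -0.24772584  0.009     ]
```

```bash
python3 -m handwheel '[{"grip":-1,"travel":[-1,-0.7,0],"spin":0},{"grip":-1,"travel":[-1,-0.7,0],"spin":0},{"grip":-1,"travel":[-1,-0.7,0],"spin":0},{"grip":-1,"travel":[-1,-0.7,0],"spin":0},{"grip":-1,"travel":[-1,-0.7,0],"spin":0},{"grip":-1,"travel":[-1,-0.7,0],"spin":0},{"grip":-1,"travel":[-0.75,-0.7,0],"spin":-0.5}]' >/dev/null
python3 -m handwheel '[{"grip":-1,"travel":[0,0,1],"spin":-0.9},{"grip":-1,"travel":[0,0,1],"spin":-0.9},{"grip":-1,"travel":[0,0,1],"spin":-0.9},{"grip":-1,"travel":[0,0,1],"spin":-0.9},{"grip":-1,"travel":[0,0,1],"spin":-0.9},{"grip":-1,"travel":[0,0,1],"spin":-0.88},{"grip":-1,"travel":[0,0,1],"spin":0},{"grip":-1,"travel":[0,0,0],"spin":0}]'
python3 - <<'E'
from h import *
a,Tt=snap('wrist','w3.png'); print(Tt[:3,3].round(4))
h=cv2.cvtColor(a[:,:,::-1].copy(),cv2.COLOR_BGR2HSV)
m=cv2.inRange(h,(8,180,110),(22,255,255)); ys,xs=np.nonzero(m); print(len(xs),xs.min(),xs.max(),ys.min(),ys.max())
W=p2w('wrist',np.c_[xs,ys],.012,Tt)[:,:2]; np.save('m.npy',m)
print(cv2.minAreaRect(W.astype(np.float32)*1000))
E
```

```text
time_s: 6.32
tcp_pos: [0.4419, 0.2138, 0.1309]
eef_rot: [179.9, 0.1, 5.6]
contact_force: [0.1, 0.2, 0.7]
gripper_width: 0.0878
gripper_force: 0.0
[0.4419 0.2138 0.1309]
2349 41 435 26 306
((498.0240783691406, 251.35916137695312), (215.53338623046875, 277.5191650390625), 57.598060607910156)
```

View pics/w3.png

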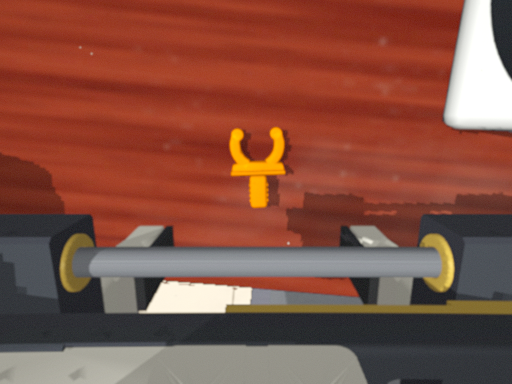

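Run:
```python
from h import *
Tt=np.load('pics/w3.png.npy')
a=p2w('wrist',[[257,132]],.010,Tt)[0]; b=p2w('wrist',[[259,201]],.018,Tt)[0]; e=p2w('wrist',[[231,170],[285,170]],.014,Tt)
d=a-b; print(a,b,np.hypot(d[0],d[1]),np.degrees(np.arctan2(d[1],d[0]))); print(e, np.linalg.norm(e[0]-e[1]))
Ti=np.linalg.inv(Tt)
for p in (a,b,*e): print((Ti@np.r_[p,1]).round(4))
```

```text
[0.49376934 0.21971953 0.01      ] [0.43659842 0.21240692 0.018     ] 0.05763669473650151 7.2890031741971315
[[0.46035781 0.23861847 0.014     ]
 [0.46480355 0.19300898 0.014     ]] 0.04582564866487244
[ 0.0525 -0.0011  0.1207  1.    ]
[-5.100e-03  6.000e-04  1.129e-01  1.000e+00]
[ 0.0211 -0.0231  0.1168  1.    ]
[0.0211 0.0227 0.1169 1.    ]
```

The clip is centred under the jaws and aligned with them: tips at (237,133) and (277,132), lug at (259,190). I'll go straight down and grasp.

```bash
python3 -m handwheel '[{"grip":-0.3,"travel":[0,0,1],"spin":0},{"grip":-0.3,"travel":[0,0,1],"spin":0},{"grip":-0.3,"travel":[0,0,1],"spin":0},{"grip":-0.3,"travel":[0,0,1],"spin":0},{"grip":-0.3,"travel":[0,0,0.5],"spin":0},{"grip":-0.3,"travel":[0,0,0.3],"spin":0},{"grip":1,"travel":[0,0,0],"spin":0},{"grip":1,"travel":[0,0,0],"spin":0}]' 20
python3 -m handwheel '[{"grip":1,"travel":[0,0,0],"spin":0},{"grip":1,"travel":[0,0,0],"spin":0},{"grip":1,"travel":[0,0,0],"spin":0}]'
```

```text
time_s: 7.38
tcp_pos: [0.4435, 0.2147, 0.0128]
eef_rot: [-180.0, -0.1, 5.6]
contact_force: [0.7, 0.5, -0.5]
gripper_width: 0.0426
gripper_force: 0.0
time_s: 7.75
tcp_pos: [0.4431, 0.2143, 0.0122]
eef_rot: [-180.0, -0.0, 5.6]
contact_force: [-1.0, 1.6, 2.7]
gripper_width: 0.0138
gripper_force: 19.9
```

```bash
python3 -m handwheel '[{"grip":1,"travel":[0,0,-0.5],"spin":0},{"grip":1,"travel":[0,0,-1],"spin":0},{"grip":1,"travel":[0,0,-1],"spin":0.56},{"grip":1,"travel":[0,0,-1],"spin":0.56},{"grip":1,"travel":[0,0,-1],"spin":0},{"grip":1,"travel":[0,0.5,-1],"spin":0},{"grip":1,"travel":[0.4,1,0],"spin":0},{"grip":1,"travel":[0.4,1,0],"spin":0}]' >/dev/null
python3 -m handwheel '[{"grip":1,"travel":[0.5,1,0],"spin":0},{"grip":1,"travel":[0.5,1,0],"spin":0},{"grip":1,"travel":[0.5,1,0],"spin":0},{"grip":1,"travel":[0.5,1,0],"spin":0},{"grip":1,"travel":[0.5,1,0],"spin":0},{"grip":1,"travel":[0.5,1,0],"spin":0},{"grip":1,"travel":[0.4,1,0],"spin":0},{"grip":1,"travel":[0,0,0],"spin":0}]'
python3 - <<'E'
from h import *
a,Tt=snap('wrist','w4.png'); print(telemetry.get_state()['gripper_width'])
for t,z in dict(spindle=.119,empty_well=.092,clip_back=.14).items():
    for q in models.find_in('wrist',t)[:2]: print(t,round(q['p'],2),np.round(q['position']),p2w('wrist',q['position'],z,Tt)[0].round(3))
E
```

```text
time_s: 9.75
tcp_pos: [0.5482, -0.0246, 0.1501]
eef_rot: [180.0, -0.0, -0.1]
contact_force: [-0.7, 0.9, -0.8]
gripper_width: 0.014
gripper_force: 19.9
0.013782336267035794
spindle 0.91 [258.  97.] [ 0.624 -0.024  0.119]
empty_well 0.98 [254.  68.] [ 0.642 -0.022  0.092]
clip_back 0.57 [258. 200.] [ 0.572 -0.024  0.14 ]
```

View pics/w4.png

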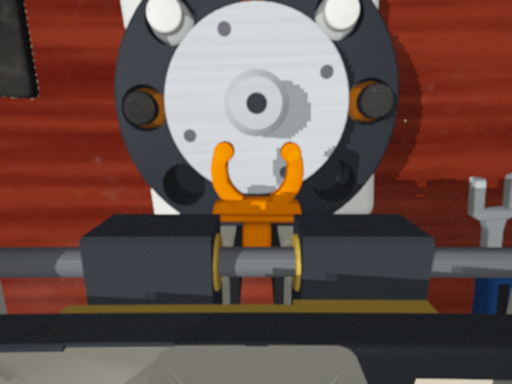

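The clip is held straight, its tips at (224,150) and (291,151) symmetric about column 257. The spindle head is at (257,103), so it lines up sideways. I'll compute the x distance.

Run:
```python
from h import *
Tt=np.load('pics/w4.png.npy')
print(Tt[:3,3],p2w('wrist',[[257,103]],.119,Tt))
zc=Tt[2,3]-.0122
print('clip top z',zc+.01,'tips front',p2w('wrist',[[224,143],[291,143]],zc+.01,Tt),'bridge top back?',p2w('wrist',[[215,203],[300,203]],zc+.014,Tt),)
```

```text
[ 0.5481708  -0.02462516  0.15007219] [[ 0.62098768 -0.023566    0.119     ]]
clip top z 0.14787218768872998 tips front [[ 0.60196336 -0.00783278  0.14787219]
 [ 0.60186411 -0.03959315  0.14787219]] bridge top back? [[ 0.57355874 -0.00305674  0.15187219]
 [ 0.57343507 -0.04421514  0.15187219]]
```

```bash
python3 -m handwheel '[{"grip":1,"travel":[0,0,1],"spin":0},{"grip":1,"travel":[0,0,0.5],"spin":0},{"grip":1,"travel":[0,0,0.2],"spin":0},{"grip":1,"travel":[0,0,0.1],"spin":0},{"grip":1,"travel":[0,0,0],"spin":0},{"grip":1,"travel":[0,0,0],"spin":0}]'
python3 -m handwheel '[{"grip":-0.3,"travel":[0,0,0],"spin":0},{"grip":-0.3,"travel":[0,0,0],"spin":0},{"grip":-0.3,"travel":[0,0,0],"spin":0},{"grip":-0.3,"travel":[0,0,-0.3],"spin":0},{"grip":-0.3,"travel":[0,0,-1],"spin":0},{"grip":-0.3,"travel":[0,0,-1],"spin":0},{"grip":-0.3,"travel":[0,0,0],"spin":0}]'
python3 - <<'E'
from h import *
a,Tt=snap('wrist','w5.png')
E
```

```text
time_s: 10.7
tcp_pos: [0.5483, -0.0232, 0.105]
eef_rot: [-180.0, -0.0, -0.0]
contact_force: [-0.1, -0.5, -1.1]
gripper_width: 0.0134
gripper_force: 19.9
time_s: 11.58
tcp_pos: [0.5494, -0.023, 0.1647]
eef_rot: [-180.0, -0.3, -0.0]
contact_force: [0.7, -0.6, -0.2]
gripper_width: 0.057
gripper_force: 0.0
```

View pics/w5.png

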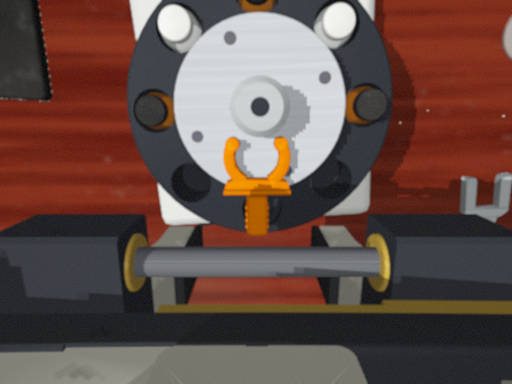

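The clip now lies on the hub with its mouth toward the spindle: tips at (233,146) and (281,146), head at (260,107). It has been released. Next I'll go to the fork.

```bash
python3 -m handwheel '[{"grip":-1,"travel":[-0.1,1,-0.7],"spin":0},{"grip":-1,"travel":[-0.5,1,-0.7],"spin":0},{"grip":-1,"travel":[-0.5,1,-0.6],"spin":0},{"grip":-1,"travel":[-0.5,1,0],"spin":0},{"grip":-1,"travel":[-0.5,1,0],"spin":0},{"grip":-1,"travel":[-0.5,1,0],"spin":0},{"grip":-1,"travel":[-0.5,1,0],"spin":0},{"grip":-1,"travel":[-0.5,1,0],"spin":0}]' >/dev/null
python3 -m handwheel '[{"grip":-1,"travel":[-0.6,1,0],"spin":0},{"grip":-1,"travel":[0,0.2,0],"spin":0},{"grip":-1,"travel":[0,0,0],"spin":0}]'
python3 - <<'E'
from h import *
T5=np.load('pics/w5.png.npy')
print('tips',p2w('wrist',[[233,139],[281,139]],.102,T5).round(4),'head',p2w('wrist',[[260,107]],.119,T5).round(4),'lugend',p2w('wrist',[[257,226]],.110,T5).round(4),'bridge',p2w('wrist',[[224,187],[291,187]],.106,T5).round(4))
a,Tt=snap('wrist','w6.png')
E
```

```text
time_s: 13.0
tcp_pos: [0.4428, -0.2533, 0.2116]
eef_rot: [-180.0, 0.0, -0.1]
contact_force: [-0.3, -0.0, 0.4]
gripper_width: 0.0877
gripper_force: 0.0
tips [[ 0.6007 -0.0059  0.102 ]
 [ 0.6007 -0.0376  0.102 ]] head [[ 0.6206 -0.0235  0.119 ]] lugend [[ 0.5428 -0.0217  0.11  ]] bridge [[ 5.691e-01  5.000e-04  1.060e-01]
 [ 5.691e-01 -4.460e-02  1.060e-01]]
```

View pics/w6.png

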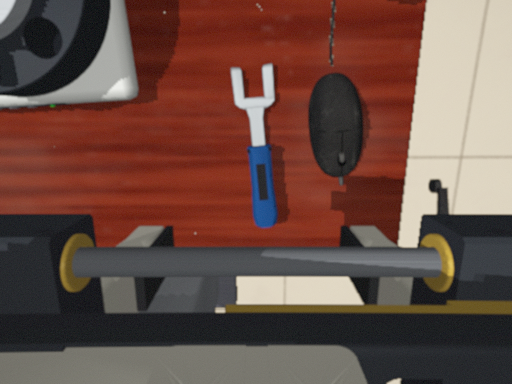

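The fork has prong tips at (237,69) and (268,66) and its handle end at (265,225). The handle joins the shank at about (260,147).

Run:
```python
from h import *
T=np.load('pics/w6.png.npy')
e=p2w('wrist',[[237,68],[268,65]],.009,T)[:,:2]; f=e.mean(0)
im=cv2.imread('pics/w6.png'); h=cv2.cvtColor(im,cv2.COLOR_BGR2HSV)
b=cv2.inRange(h,(100,120,40),(125,255,255)); b[:,:240]=0;b[:,285:]=0; b[:140]=0;b[232:]=0
ys,xs=np.nonzero(b); B=p2w('wrist',np.c_[xs,ys],.026,T)[:,:2].astype(np.float32)
r=cv2.minAreaRect(B*1000); print(r)
for c in (np.array(r[0])/1000, p2w('wrist',[[260,147]],.02,T)[0,:2]):
    d=f-c; L=np.hypot(*d); a=np.arctan2(d[1],d[0]); print(c,L,np.degrees(a), 'origin',f-.108*d/L)
p=np.degrees(np.arctan2(*(e[0]-e[1])[::-1]))-90; print(f,p,np.hypot(*(e[0]-e[1])))
```

```text
((432.6393127441406, -257.6818542480469), (89.63597869873047, 25.310016632080078), 6.19139289855957)
[ 0.43263931 -0.25768185] 0.12462601102083226 4.604967586379656 origin [ 0.44921165 -0.25634703]
[ 0.47547639 -0.25542864] 0.08175501878768034 5.441251964409575 origin [ 0.44934967 -0.25791732]
[ 0.55686302 -0.24767621] 5.038234829900617 0.03216827266932406
```

```bash
python3 -m handwheel '[{"grip":-1,"travel":[0.29,0.13,1],"spin":0},{"grip":-1,"travel":[0,0,1],"spin":-0.55},{"grip":-1,"travel":[0,0,1],"spin":-0.55},{"grip":-1,"travel":[0,0,1],"spin":0},{"grip":-0.3,"travel":[0,0,1],"spin":0},{"grip":-0.3,"travel":[0,0,1],"spin":0},{"grip":-0.3,"travel":[0,0,1],"spin":0},{"grip":-0.3,"travel":[0,0,0.6],"spin":0}]' >/dev/null
python3 -m handwheel '[{"grip":-0.3,"travel":[0,0,0.4],"spin":0},{"grip":-0.3,"travel":[0,0,0],"spin":0},{"grip":1,"travel":[0,0,0],"spin":0},{"grip":1,"travel":[0,0,0],"spin":0},{"grip":1,"travel":[0,0,0],"spin":0},{"grip":1,"travel":[0,0,0],"spin":0},{"grip":1,"travel":[0,0,0],"spin":0}]' 50
```

```text
time_s: 14.92
tcp_pos: [0.4504, -0.2566, 0.0124]
eef_rot: [180.0, -0.0, 5.5]
contact_force: [-0.6, 0.7, 4.7]
gripper_width: 0.0235
gripper_force: 50.0
```

```bash
python3 -m handwheel '[{"grip":1,"travel":[0,0,-0.6],"spin":0},{"grip":1,"travel":[0,0,-1],"spin":0},{"grip":1,"travel":[0,0,-1],"spin":0},{"grip":1,"travel":[0,0,-1],"spin":0.55},{"grip":1,"travel":[0,0,-1],"spin":0.55},{"grip":1,"travel":[0,0,-1],"spin":0},{"grip":1,"travel":[-0.3,-0.5,-0.5],"spin":0},{"grip":1,"travel":[-0.2,-1,0],"spin":0}]' >/dev/null
python3 -m handwheel '[{"grip":1,"travel":[-0.1,-1,0],"spin":0},{"grip":1,"travel":[-0.1,-1,0],"spin":0},{"grip":1,"travel":[-0.1,-1,0],"spin":0},{"grip":1,"travel":[-0.1,-1,0],"spin":0},{"grip":1,"travel":[-0.1,-1,0],"spin":0},{"grip":1,"travel":[-0.1,-1,0],"spin":0},{"grip":1,"travel":[-0.1,-1,0],"spin":0},{"grip":1,"travel":[-0.14,-0.86,0],"spin":0}]' >/dev/null
python3 -m handwheel '[{"grip":1,"travel":[0,0,0],"spin":0},{"grip":1,"travel":[0,0,0],"spin":0}]'
python3 - <<'E'
from h import *
a,Tt=snap('wrist','w7.png')
E
```

```text
time_s: 17.18
tcp_pos: [0.4161, -0.0225, 0.1645]
eef_rot: [180.0, 0.0, 0.0]
contact_force: [0.3, -0.2, -1.8]
gripper_width: 0.0238
gripper_force: 50.0
```

View pics/w7.png

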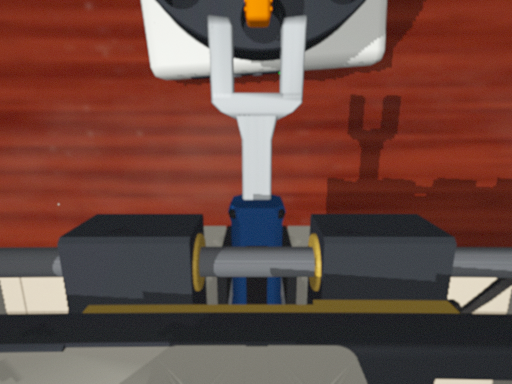

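The fork is held straight, its prong tips at about (220,17) and (294,17). The lug end at (258,25) sits between them. I'll check the numbers.

Run:
```python
from h import *
T=np.load('pics/w7.png.npy'); u=T[2,3]-.0124
print('tips',p2w('wrist',[[209,18],[233,18],[282,17],[306,17]],u+.009,T).round(4)); print('lug',p2w('wrist',[[245,20],[273,20],[258.5,26]],.108,T).round(4))
```

```text
tips [[ 5.232e-01 -4.000e-04  1.611e-01]
 [ 5.232e-01 -1.080e-02  1.611e-01]
 [ 5.236e-01 -3.210e-02  1.611e-01]
 [ 5.236e-01 -4.240e-02  1.611e-01]]
lug [[ 0.536  -0.0143  0.108 ]
 [ 0.536  -0.0306  0.108 ]
 [ 0.5328 -0.0222  0.108 ]]
```

```bash
python3 -m handwheel '[{"grip":1,"travel":[0,0.06,1],"spin":0},{"grip":1,"travel":[0,0,0.8],"spin":0},{"grip":1,"travel":[0,0,0.4],"spin":0},{"grip":1,"travel":[0,0,0.1],"spin":0},{"grip":1,"travel":[0,0,0],"spin":0}]'
python3 -m handwheel '[{"grip":1,"travel":[0.4,0,0],"spin":0},{"grip":1,"travel":[0.4,0,0],"spin":0},{"grip":1,"travel":[0.3,0,0],"spin":0},{"grip":1,"travel":[0.2,0,0],"spin":0},{"grip":1,"travel":[0.2,0,0],"spin":0},{"grip":1,"travel":[0.2,0,0],"spin":0},{"grip":1,"travel":[0.15,0,0],"spin":0},{"grip":1,"travel":[0,0,0],"spin":0}]'
```

```text
time_s: 17.85
tcp_pos: [0.417, -0.024, 0.1074]
eef_rot: [-180.0, -0.0, -0.0]
contact_force: [0.0, 1.2, -1.6]
gripper_width: 0.0235
gripper_force: 50.0
time_s: 18.85
tcp_pos: [0.4632, -0.024, 0.1071]
eef_rot: [-180.0, -0.0, -0.0]
contact_force: [-0.2, 0.8, -1.8]
gripper_width: 0.0235
gripper_force: 50.0
```

```bash
python3 -m handwheel '[{"grip":1,"travel":[0.15,0,0],"spin":0},{"grip":1,"travel":[0.1,0,0],"spin":0},{"grip":1,"travel":[0.1,0,0],"spin":0},{"grip":1,"travel":[0.1,0,0],"spin":0},{"grip":1,"travel":[0,0,0],"spin":0}]'
python3 -m handwheel '[{"grip":1,"travel":[0.1,0,0],"spin":0},{"grip":1,"travel":[0.1,0,0],"spin":0},{"grip":1,"travel":[0.1,0,0],"spin":0},{"grip":1,"travel":[0.1,0,0],"spin":0},{"grip":1,"travel":[0,0,0],"spin":0}]'
```

```text
time_s: 19.48
tcp_pos: [0.4726, -0.0245, 0.1064]
eef_rot: [180.0, 0.2, -0.1]
contact_force: [-4.9, -1.3, -1.3]
gripper_width: 0.0236
gripper_force: 50.0
time_s: 20.1
tcp_pos: [0.4852, -0.0237, 0.1073]
eef_rot: [-180.0, -0.1, -0.0]
contact_force: [-0.0, 1.0, -2.4]
gripper_width: 0.0235
gripper_force: 50.0
```

```bash
python3 -m handwheel '[{"grip":1,"travel":[0.1,0,0],"spin":0},{"grip":1,"travel":[0.1,0,0],"spin":0},{"grip":1,"travel":[0,0,0],"spin":0}]'
python3 -m handwheel '[{"grip":1,"travel":[0.1,0,0],"spin":0},{"grip":1,"travel":[0.05,0,0],"spin":0},{"grip":1,"travel":[0,0,0],"spin":0}]'
```

```text
time_s: 20.48
tcp_pos: [0.4885, -0.0242, 0.1067]
eef_rot: [180.0, 0.1, -0.0]
contact_force: [-3.4, 0.8, -0.6]
gripper_width: 0.0233
gripper_force: 50.0
time_s: 20.85
tcp_pos: [0.4888, -0.0248, 0.1058]
eef_rot: [179.9, 0.4, -0.1]
contact_force: [-15.3, 1.9, 3.8]
gripper_width: 0.0239
gripper_force: 50.0
```

It snapped through and then bottomed hard at the expected place (TCP x 0.489, 15 N). I'll back off, then return the tool to the bench.

```bash
python3 -m handwheel '[{"grip":1,"travel":[-0.3,0,0],"spin":0},{"grip":1,"travel":[-0.6,0,0],"spin":0},{"grip":1,"travel":[-0.8,0,0],"spin":0},{"grip":1,"travel":[-0.8,0,0],"spin":0},{"grip":1,"travel":[-0.6,0,0],"spin":0},{"grip":1,"travel":[0,0,-1],"spin":0},{"grip":1,"travel":[0,0,-1],"spin":0},{"grip":1,"travel":[0,0.5,-0.5],"spin":0}]'
python3 -m handwheel '[{"grip":1,"travel":[0.1,1,0],"spin":0},{"grip":1,"travel":[0.1,1,0],"spin":0},{"grip":1,"travel":[0.1,1,0],"spin":0},{"grip":1,"travel":[0.1,1,0],"spin":0},{"grip":1,"travel":[0.2,1,0],"spin":0},{"grip":1,"travel":[0.2,1,0],"spin":0},{"grip":1,"travel":[0.2,1,0],"spin":0},{"grip":1,"travel":[0.2,1,0],"spin":0}]' >/dev/null
python3 -m handwheel '[{"grip":1,"travel":[0.1,0.7,0],"spin":0},{"grip":1,"travel":[0,0,1],"spin":0},{"grip":1,"travel":[0,0,1],"spin":0},{"grip":1,"travel":[0,0,1],"spin":0},{"grip":1,"travel":[0,0,1],"spin":0},{"grip":1,"travel":[0,0,0.5],"spin":0},{"grip":1,"travel":[0,0,0],"spin":0},{"grip":1,"travel":[0,0,0],"spin":0}]'
```

```text
time_s: 21.85
tcp_pos: [0.416, -0.0362, 0.171]
eef_rot: [-179.9, -0.2, 0.1]
contact_force: [-0.3, -0.7, -2.7]
gripper_width: 0.0235
gripper_force: 50.0
time_s: 23.85
tcp_pos: [0.4485, -0.2542, 0.0579]
eef_rot: [180.0, -0.1, -0.0]
contact_force: [0.0, 0.2, -1.2]
gripper_width: 0.0239
gripper_force: 50.0
```

Lower by 0.0455 to touch the bench, release, rise, and return above the clip for a look.

```bash
python3 -m handwheel '[{"grip":1,"travel":[0,0,1],"spin":0},{"grip":1,"travel":[0,0,0.5],"spin":0},{"grip":1,"travel":[0,0,0.2],"spin":0},{"grip":1,"travel":[0,0,0.1],"spin":0},{"grip":1,"travel":[0,0,0],"spin":0},{"grip":1,"travel":[0,0,0],"spin":0}]'
python3 -m handwheel '[{"grip":-0.3,"travel":[0,0,0],"spin":0},{"grip":-0.3,"travel":[0,0,0],"spin":0},{"grip":-0.3,"travel":[0,0,0],"spin":0},{"grip":-0.3,"travel":[0,0,-0.5],"spin":0},{"grip":-0.3,"travel":[0,0,-1],"spin":0},{"grip":-0.3,"travel":[0,0,-1],"spin":0},{"grip":-0.3,"travel":[0,0,-1],"spin":0},{"grip":-0.3,"travel":[0,0,-1],"spin":0}]'
python3 -m handwheel '[{"grip":-0.3,"travel":[0.4,-0.5,-1],"spin":0},{"grip":-0.3,"travel":[0.4,-1,-1],"spin":0},{"grip":-0.3,"travel":[0.4,-1,-1],"spin":0},{"grip":-0.3,"travel":[0.4,-1,-0.5],"spin":0},{"grip":-0.3,"travel":[0.4,-1,0],"spin":0},{"grip":-0.3,"travel":[0.4,-0.8,0],"spin":0},{"grip":-0.3,"travel":[0,0,0],"spin":0},{"grip":-0.3,"travel":[0,0,0],"spin":0}]'
python3 - <<'E'
from h import *
a,Tt=snap('wrist','w8.png')
E
```

```text
time_s: 24.6
tcp_pos: [0.4483, -0.2541, 0.0125]
eef_rot: [180.0, -0.1, -0.0]
contact_force: [1.4, 0.1, -1.8]
gripper_width: 0.0238
gripper_force: 50.0
time_s: 25.6
tcp_pos: [0.4479, -0.254, 0.1264]
eef_rot: [180.0, -0.1, -0.0]
contact_force: [0.2, -0.5, -0.1]
gripper_width: 0.057
gripper_force: 0.0
time_s: 26.6
tcp_pos: [0.5076, -0.1217, 0.2125]
eef_rot: [-180.0, -0.0, -0.0]
contact_force: [0.4, -0.7, 0.2]
gripper_width: 0.0567
gripper_force: 0.0
```

View pics/w8.png

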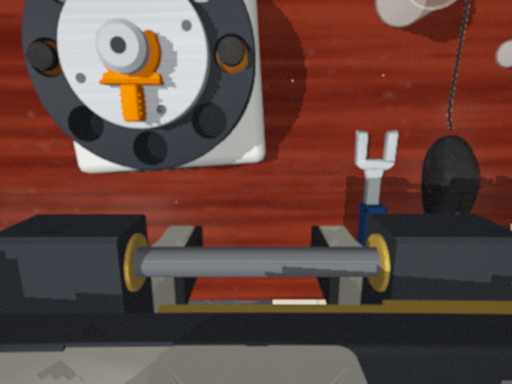

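The picture shows the clip round the spindle under its head (head at (119,45), lug end at about (133,115)) and the fork lying on the bench at (375,170). I'll check the distance numerically.

Run:
```python
from h import *
T=np.load('pics/w8.png.npy')
s=p2w('wrist',[[119,45]],.119,T)[0]; l=p2w('wrist',[[133,114]],.110,T)[0]; b=p2w('wrist',[[101,77],[162,77]],.106,T)
print(s.round(4),l.round(4),np.hypot(*(s-l)[:2]),b.round(4),b.mean(0).round(4))
```

```text
[ 0.6209 -0.024   0.119 ] [ 0.5744 -0.0256  0.11  ] 0.04657676827364332 [[ 0.6012 -0.0029  0.106 ]
 [ 0.6015 -0.0487  0.106 ]] [ 0.6014 -0.0258  0.106 ]
```

Run:
```python
from h import *
print(close_job())
```

```text
the job is handed in; nothing more can be done
None
```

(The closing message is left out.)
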